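Stage a bearing housing and its flange for assembly

ROBOT

A 6-joint arm with a two-finger parallel gripper is mounted at the origin on the work surface. World frame = base frame: x ahead of the robot, y to its left, z up, the work surface at z = 0. Lengths are in m, angles in rad, forces in N, time in s.
With the tool pointing down it reaches from about 0.35 to 0.975 m from the base axis. Payload 4.9 kg.
Tool frame: the origin (TCP) lies midway between the tips of the shut fingers; the grasp point (between the pads) lies 19 mm behind it; z points along the fingers, y is the line along which they close (so a half turn about z gives the same grasp; the last joint's range is limited). The gripper opens to 85 mm and grips with 20 to 120 N. Pads are 22 mm wide; open, the fingers measure 114 mm over their backs; the gripper's body (76 mm by 85 mm) begins 54 mm behind the grasp point. The pads swing forward as they close: fully open they stand 13 mm farther back than shut.
Start: joints at [-1.264, 0.053, 1.613, -0, 1.476, -0.119], TCP at [0.258, -0.569, 0.231] pointing down, gripper open.
Joint ranges: [-3.01, 3.01], [-1.01, 2.22], [0.06, 2.58], [-1.02, 4.17], [0.09, 2.62], [-3.14, 3.14]. Speed limits (rad/s): [2.57, 2.57, 3.14, 3.14, 3.14, 3.14].

INTERFACE

Orientations are given as a unit quaternion [w, x, y, z].
In Python, from plant import manip gives the robot as it stands.
- The arm moves only by the tool carry_out, never from a script. Its argument "moves" is a list of rows, each a list of 7 numbers: the opening, from 0 (shut) to 1 (fully open), then the shift along the tool's x, y, z normalised to -1 to 1, where 1 is 0.4 m, then the turn, a rotation vector about the tool's x, y, z normalised to -1 to 1, where 1 is 0.5 rad. In form: [[grip, dx, dy, dz, rx, ry, rz], ...]. A call has 1 to 8 rows; each row is the pose to reach, as a shift and turn from the pose commanded when the call began, along the tool's axes at that moment; what a row does not reach only later rows make up. A row lasts 1/12 s, in which the tool goes at most 41.7 mm and 7.16 degrees, less where a joint would pass 70% of its speed; a pose out of reach is approached as far as the arm can. A call with a number of a shift or a turn outside -1 to 1 is refused whole. A call with a gripper value outside its range is refused whole. The fingers move at their own pace and stop on an object; the grip force is fixed at half the most. Time passes only in rows, so rows that repeat a pose let the fingers close. It gives the time, the measured TCP pose, the force and the opening at its end, in the units of the state.
- manip.state(): the state, without advancing time (a new reading comes with each control period).
- manip.grab_frame(name): name is "scene" or "top" or "wrist"; returns the picture (384x512x3 uint8, red, green, blue); there is no depth.
- manip.camera_info(name): a dict with "intrinsics" (3x3 intrinsics, pixels), "distortion" ([k1, k2, p1, p2, k3] as OpenCV has them; the pictures are not rectified), "extrinsics" (4x4, takes a point from world to camera coordinates). Camera axes: x right, y down, z forward; pixel columns grow to the right and rows downward; lengths in m; the calibration is good to about 2 mm. A picture is of the moment at which its call begins: read the wrist's pose just before it. camera_info takes no time and is no camera call; for the wrist camera it gives the pose at the moment of the call.
- manip.job_done(): hands the job in, once; it reports no verdict.
The state is a dict: "time": time; "joint_pos": joint angles; "joint_vel": joint speeds; "joint_efforts": joint torques, N m; "tool_pos": TCP position; "tool_rot": TCP orientation; "contact_force": force on the tool from outside, world axes, zero at the start; "ft_torque": the same for the moment, N m; "gripper_width": opening from 0.0 (shut) to 1.0 (fully open).
Only numpy, scipy, OpenCV 4.12 (cv2) and the standard library are available. Lean on these libraries where they do the work, as an engineer would, in place of code of your own. Each camera call takes 0.05 s, during which the arm holds its last target. There are 200 camera calls.

TASK

Using only pushes of the fingers, never lifting or tipping anything, slide the blue bearing housing along the bench, without turning it round, until its far side sits flat against the long bar and its left side against the short bar of the steel corner stop. Also nudge the black flange along the bench until it lies wholly inside the yellow painted ring. Leave all the loose things around them where they are, and finish with the hand clear.

Things in the scene. Friction and masses are not known exactly. Their poses are not given: they have to be found in the camera images.
- housing: Loose blue bearing housing, 0.45 to 0.7 kg, slides at 2 to 8 N: block 76 mm along x, 96 mm along y, 44 mm high, flat upright sides; round boss 66 mm across on top to 60 mm, brass plug to 66 mm; dark bore on its -x side, roughly facing the robot. Origin: centre of its underside. +x side goes against the long bar, +y side against the short bar, z up.
- stop: Fixed steel corner stop: two bars 30 mm high, 22 mm thick. Origin: inside corner, at bench height. Long bar: inner face is its plane x = 0, y from -171 to 0 mm. Short bar: inner face is its plane y = 0, x from -130 to 0 mm. Open space at negative x and y; a housing fully home has its origin at x = -38, y = -48 mm, axes parallel. x points away from the robot within 15 degrees.
- flange: Loose black round flange, about 0.3 to 0.5 kg: a disc 84 mm in diameter and 18 mm thick with a hub 40 mm across on top, up to 26 mm, and a steel-coloured centre. Origin: centre of its underside. z up.
- mark: Yellow ring painted on the bench (no thickness, nothing catches on it), inside diameter 104 mm, outside 118 mm. Origin: its centre, at bench height.
- bearing: Bystander, leave alone: loose steel ball-bearing ring, 52 mm across, 15 mm high. Origin: centre of its underside.
- socket: Bystander, leave alone: loose aluminium-coloured upright cylinder, 28 mm across, 38 mm high. Origin: centre of its underside.
- tin: Bystander, leave alone: loose can with a green label, 60 mm across, 60 mm high. Origin: centre of its underside.
- oil: Bystander, leave alone: loose bottle with a yellow label and red cap, 52 mm across, 95 mm high. Origin: centre of its underside.
- collar: Bystander, leave alone: loose brass shaft collar, 44 mm across, 16 mm high. Origin: centre of its underside.
- screwdriver: Bystander, leave alone: screwdriver with a red handle lying along its x axis. Origin: under its middle.
- wrench: Bystander, leave alone: steel wrench lying along its x axis. Origin: under its middle.

How it is judged:
At the end, for the whole second after the job is handed in: The housing stands flat on the bench, square to the corner stop within 3 degrees and within 4 mm of touching both bars; the flange lies flat with its centre within 10 mm of the ring's centre, so wholly inside the paint; both are at rest (x of housing in the frame of stop between -0.042 and -0.034 m and y of housing in the frame of stop between -0.052 and -0.044 m and angle between the x axis of housing and the x axis of stop, either way round below 0.05 rad and angle between each of housing, flange's own z axis and vertical below 0.05 rad and height (world z) of each of housing, flange below 0.005 m and horizontal distance between flange and mark below 0.01 m and linear speed of each of housing, flange below 0.01 m/s).
It fails at once if the housing or the flange is lifted off the bench or carried (height (world z) of any of housing, flange above 0.008 m).
It fails at once if the housing or the flange is tipped (angle between any of housing, flange's own z axis and vertical above 0.2 rad).
It fails at once if a bystander is moved by more than 25 mm (distance of any of bearing, socket, tin, oil, collar, screwdriver, wrench from where it was at the start of the episode above 0.025 m).
It also fails if it takes over 72 s, if anything falls off the work surface, if the arm or the gripper's body presses on something with over 40 N, if the wrist force passes 120 N, or if a joint passes its speed limit or range.

## Working session

There is one attempt and no reset: what is moved stays moved. The work goes in short steps, Python scripts to look and compute and a tool call to move; the robot and the scene stay as the last step left them, time stands still between calls to the robot, and variables do not carry over. Pictures are saved under pics/ and viewed, on a budget of 10 in all, crops included, one or two more only if the job needs it, and the job is handed in when it is done.

Besides the shell and the picture viewer there is one more tool, called after "Emit:" by a JSON object that holds its "method" and its "body". carry_out: Moves the arm, as the interface text tells. Scaled input: -1 to 1 covers 0.4 m each way for a shift and 0.5 rad each way for a turn. Its arguments: {"type":"object","properties":{"moves":{"type":"array"}},"required":["moves"]}

```bash
ls; mkdir -p pics; python3 - <<'E'
from plant import manip
import cv2, numpy as np
for n in ["top","scene"]:
    f=manip.grab_frame(n); cv2.imwrite(f"pics/{n}0.png",f[:,:,::-1])
    c=manip.camera_info(n); print(n,np.round(c["intrinsics"],1).tolist(),c["distortion"],np.round(c["extrinsics"],3).tolist())
print(manip.state())
E
```

```text
pics
top [[369.9, 0.0, 253.8], [0.0, 369.9, 185.8], [0.0, 0.0, 1.0]] [-0.05919747  0.          0.          0.          0.        ] [[0.011, -1.0, -0.001, -0.055], [-0.994, -0.011, -0.11, 0.566], [0.11, 0.002, -0.994, 0.9], [0.0, 0.0, 0.0, 1.0]]
scene [[349.6, 0.0, 259.9], [0.0, 349.6, 194.5], [0.0, 0.0, 1.0]] [-0.07861759  0.          0.          0.          0.        ] [[-0.42, 0.908, -0.008, 0.295], [0.657, 0.297, -0.693, -0.347], [-0.627, -0.296, -0.721, 1.213], [0.0, 0.0, 0.0, 1.0]]
{'time': 0.1, 'joint_pos': array([-1.26399011e+00,  5.33265684e-02,  1.61417172e+00, -7.54634285e-06,
        1.47601165e+00, -1.18972797e-01]), 'joint_vel': array([-0.00100046, -0.00267541, -0.00318672, -0.00017147, -0.00084019,
        0.00163993]), 'joint_efforts': array([ 9.73792908e-05, -3.94898951e+01, -3.71366358e+01, -1.11901190e-04,
        3.86871499e-03,  8.04359416e-06]), 'tool_pos': array([ 0.25798344, -0.56864121,  0.23015484]), 'tool_rot': array([-9.54066166e-04,  9.77423961e-01,  2.11285310e-01, -9.36396480e-05]), 'contact_force': array([-0.57375163, -0.25749311, -0.02013426]), 'ft_torque': array([ 0.01769199, -0.00652219,  0.00084171]), 'gripper_width': 0.9982156959433601}
```

View pics/top0.png

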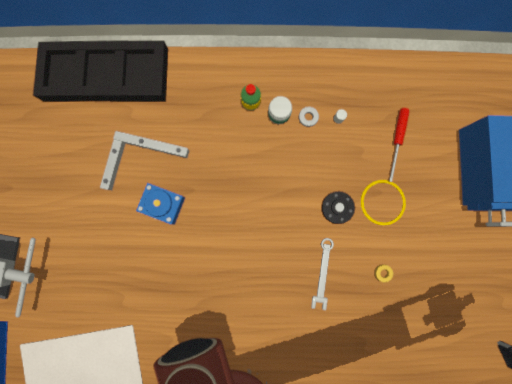

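View pics/scene0.png

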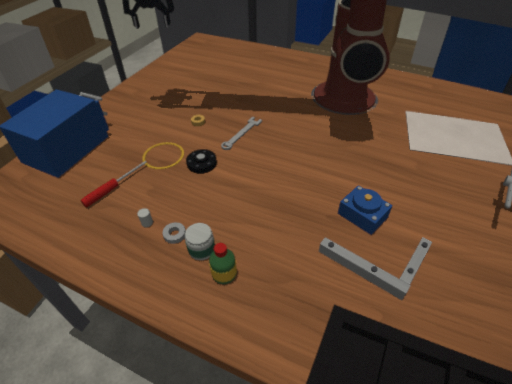

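```bash
cat > h.py <<'E'
import cv2, numpy as np
from plant import manip
def ray(name,px,z,c=None):
    c=c or manip.camera_info(name); K=np.array(c["intrinsics"]); D=np.array(c["distortion"]); E=np.array(c["extrinsics"])
    p=cv2.undistortPoints(np.array(px,float).reshape(-1,1,2),K,D).reshape(-1,2)
    d=np.c_[p,np.ones(len(p))]@E[:3,:3]; o=-E[:3,:3].T@E[:3,3]
    return (o+d*((z-o[2])/d[:,2])[:,None])[:,:2]
def blobs(m,mn=30):
    cs,_=cv2.findContours(m.astype(np.uint8),cv2.RETR_EXTERNAL,cv2.CHAIN_APPROX_NONE)
    return [c.reshape(-1,2) for c in cs if cv2.contourArea(c)>mn]
def yaw():   # direction of tool x in world
    w,x,y,z=manip.state()["tool_rot"]; return np.arctan2(2*(x*y+w*z),1-2*(y*y+z*z))
def rect(P):
    (c,s,a)=cv2.minAreaRect((P*1000).astype(np.float32)); return np.round(c,1),np.round(s,1),round(a,1)
E
python3 - <<'E'
from h import *
f=manip.grab_frame("top"); hsv=cv2.cvtColor(f,cv2.COLOR_RGB2HSV); H,S,V=cv2.split(hsv)
g=np.indices(H.shape); r,c=g
roi=lambda a,b,x,y:(c>=a)&(c<b)&(r>=x)&(r<y)
yel=(H>20)&(H<35)&(S>180)&(V>150)
for b in blobs(yel&roi(350,420,165,240)): print("ring",b.mean(0),rect(ray("top",b,0)),np.round(cv2.fitEllipse(b)[0],1))
dk=(V<70)
for b in blobs(dk&roi(310,365,180,235)): print("flange",b.mean(0),rect(ray("top",b,.018)), cv2.minEnclosingCircle((ray("top",b,.018)*1000).astype(np.float32)))
blue=(H>95)&(H<125)&(S>120)
for b in blobs(blue&roi(120,200,170,235)): print("housing",b.mean(0),rect(ray("top",b,.044)))
st=(S<70)&(V>90)
for b in blobs(st&roi(90,200,125,195)):
    P=ray("top",b,.03); print("stop",rect(P)); a=cv2.approxPolyDP(b.astype(np.int32),4,True).reshape(-1,2); print(a.tolist(),np.round(ray("top",a,.03)*1000).tolist())
big=cv2.resize(f[110:240,90:420],None,fx=2.4,fy=2.4,interpolation=cv2.INTER_CUBIC); cv2.imwrite("pics/crop.png",big[:,:,::-1])
print(manip.state()["tool_pos"],yaw())
E
```

```text
ring [382.5503876  202.20930233] (array([ 530.9, -385.9]), array([116.6, 118. ]), 88.9) [382.8 202.1]
flange [337.52272727 207.42045455] (array([ 516.7, -261.9]), array([76.4, 79.7]), 0.5) ((516.2867431640625, -261.5317077636719), 41.02443313598633)
housing [160.03252033 203.49593496] (array([518.4, 184.1]), array([98.5, 72. ]), 70.3)
stop (array([611.1, 232.3]), array([199.6, 151.9]), 77.3)
[[100, 187], [111, 189], [125, 142], [185, 157], [188, 150], [116, 131]] [[560.0, 344.0], [555.0, 315.0], [677.0, 285.0], [639.0, 128.0], [657.0, 121.0], [706.0, 310.0]]
[ 0.25799899 -0.5687258   0.23033083] 0.4257764544349825
```

View pics/crop.png

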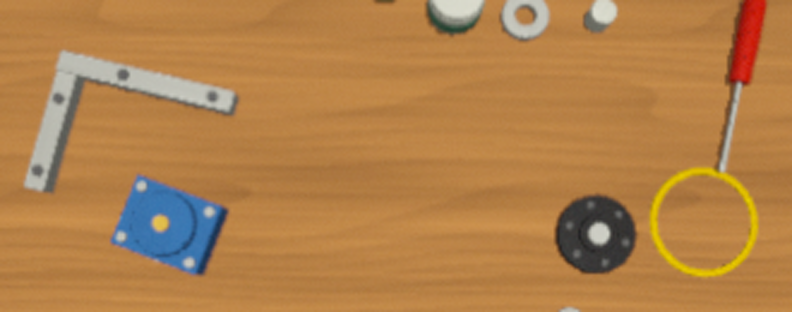

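```bash
cat >> h.py <<'E'
from scipy.spatial.transform import Rotation as R
def goal(p,deg):  # normalised shift and turn from here to TCP p (m), tool x at deg
    s=manip.state(); w,x,y,z=s["tool_rot"]; r=R.from_quat([x,y,z,w])
    t=R.from_euler("z",deg,degrees=True)*R.from_euler("x",180,degrees=True)
    print("d",np.round(r.inv().apply(np.array(p)-s["tool_pos"])/.4,3),"rot",np.round((r.inv()*t).as_rotvec()/.5,3),"t",round(s["time"],2),"pos",np.round(s["tool_pos"],4),"F",np.round(s["contact_force"],1),"yaw",round(np.degrees(yaw()),1))
E
python3 -c "
from h import *
goal([.508,-.187,.2],96.7)"
```

```text
d [ 0.963 -0.611  0.077] rot [-3.000e-03 -2.000e-03 -2.524e+00] t 0.15 pos [ 0.258  -0.5687  0.2303] F [-0.8 -0.5 -0.5] yaw 24.4
```

Emit:
{"method": "carry_out", "body": {"moves": [[0.6,0.68,-0.43,0.05,0,0,-1],[0.6,0.68,-0.43,0.05,0,0,-1],[0.6,0.68,-0.43,0.05,0,0,-1],[0.6,0.68,-0.43,0.05,0,0,-1],[0.6,0.68,-0.43,0.05,0,0,-1],[0.6,0.68,-0.43,0.05,0,0,-1],[0.6,0.68,-0.43,0.05,0,0,-1],[0.6,0.68,-0.43,0.05,0,0,-1]]}}

```text
time: 0.82
tool_pos: [0.4358, -0.2973, 0.2108]
tool_rot: [-0.0, 0.894, 0.447, 0.0]
contact_force: [0.3, -0.3, 0.3]
gripper_width: 0.597
```

```bash
python3 -c "
from h import *
goal([.508,-.187,.2],96.7)"
```

```text
d [ 0.329 -0.021  0.027] rot [-0.    -0.002 -1.521] t 0.82 pos [ 0.4358 -0.2973  0.2108] F [ 0.3 -0.3  0.3] yaw 53.1
```

Emit:
{"method": "carry_out", "body": {"moves": [[0.6,0.33,-0.02,0.02,0,0,-1],[0.6,0.33,-0.02,0.02,0,0,-1],[0.6,0.33,-0.02,0.02,0,0,-1],[0.6,0.33,-0.02,0.02,0,0,-1],[0.6,0.33,-0.02,0.02,0,0,-1]]}}

```text
time: 1.23
tool_pos: [0.5085, -0.1873, 0.2026]
tool_rot: [-0.001, 0.754, 0.656, -0.0]
contact_force: [-0.1, -0.4, 0.4]
gripper_width: 0.598
```

```bash
python3 -c "
from h import *
goal([.508,-.187,.10],96.7)
cv2.imwrite('pics/w1.png',manip.grab_frame('wrist')[:,:,::-1])"
```

```text
d [ 0.    -0.001  0.256] rot [-0.002 -0.002 -0.511] t 1.23 pos [ 0.5085 -0.1873  0.2026] F [-0.1 -0.4  0.4] yaw 82.1
```

View pics/w1.png

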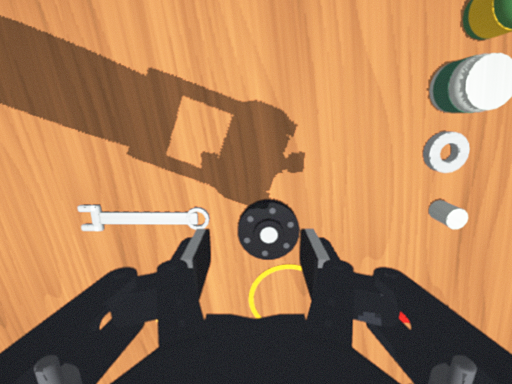

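The wrist view shows the flange at (268,230), the ring below it at (285,300), and the wrench end at (198,217), about 30 mm clear of the flange. I'll measure the flange here as a cross-check.

```bash
python3 - <<'E'
from h import *
c=manip.camera_info("wrist"); f=manip.grab_frame("wrist"); V=cv2.cvtColor(f,cv2.COLOR_RGB2HSV)[:,:,2]
m=np.zeros_like(V); m[195:264,234:303]=V[195:264,234:303]<75
for b in blobs(m,500):
    P=ray("wrist",b,.018,c); print(cv2.boundingRect(b),cv2.minEnclosingCircle((P*1000).astype(np.float32)),rect(P))
print(ray("wrist",[[198,217],[208,217]],0,c))
E
```

```text
(239, 198, 64, 66) ((524.9869995117188, -272.1863708496094), 56.42947769165039) (array([ 523.3, -264.6]), array([85.3, 95.3]), 71.4)
[[ 0.42088599 -0.23859797]
 [ 0.43465498 -0.24059297]]
```

Emit:
{"method": "carry_out", "body": {"moves": [[0.6,0,0,0.25,0,0,-0.51],[0.6,0,0,0.25,0,0,-0.51],[0.6,0,0,0.25,0,0,-0.51],[0.6,0,0,0.25,0,0,-0.51]]}}

```text
time: 1.67
tool_pos: [0.5033, -0.1895, 0.0974]
tool_rot: [-0.005, 0.669, 0.743, -0.001]
contact_force: [-0.9, -0.2, -0.9]
gripper_width: 0.601
```

```bash
python3 - <<'E'
from h import *
goal([.508,-.187,.006],96.7)
c=manip.camera_info("wrist"); f=manip.grab_frame("wrist"); hsv=cv2.cvtColor(f,cv2.COLOR_RGB2HSV)
m=(hsv[:,:,2]>150)&(hsv[:,:,1]<60)
for b in blobs(m,100):
    P=ray("wrist",b,.026,c); print(cv2.boundingRect(b),rect(P))
E
```

```text
d [0.004 0.015 0.228] rot [-0.018 -0.012 -0.024] t 1.67 pos [ 0.5033 -0.1895  0.0974] F [-0.9 -0.2 -0.9] yaw 96.0
(494, 306, 18, 25) (array([ 760.2, -283.5]), array([17.1, 30.4]), 22.1)
(248, 273, 25, 22) (array([ 515.6, -265.9]), array([22.3, 22.4]), 6.3)
(495, 209, 17, 45) (array([ 725.8, -193.3]), array([14.6, 43.9]), 21.1)
(0, 178, 183, 74) (array([ 361.6, -218.5]), array([ 35.9, 162.5]), 81.2)
```

Emit:
{"method": "carry_out", "body": {"moves": [[0.6,0,0.015,0.1,-0.018,-0.012,-0.03],[0.6,0,0.015,0.18,-0.018,-0.012,-0.03],[0.6,0,0.015,0.228,-0.018,-0.012,-0.03],[0.6,0,0.015,0.228,-0.018,-0.012,-0.03],[0.6,0,0.015,0.228,-0.018,-0.012,-0.03]]}}

```text
time: 2.13
tool_pos: [0.5144, -0.1904, 0.0135]
tool_rot: [0.006, 0.662, 0.749, 0.001]
contact_force: [0.4, -0.5, -0.2]
gripper_width: 0.603
```

```bash
python3 - <<'E'
from h import *
goal([.525,-.337,.006],97)
E
```

```text
d [-0.367 -0.019  0.021] rot [0.02  0.014 0.001] t 2.13 pos [ 0.5144 -0.1904  0.0135] F [ 0.4 -0.5 -0.2] yaw 97.0
```

Emit:
{"method": "carry_out", "body": {"moves": [[0.6,0,0,0,0,0,0],[0.6,0,0,0,0,0,0],[0.6,0,0,0,0,0,0]]}}

```text
time: 2.38
tool_pos: [0.5155, -0.1903, 0.0148]
tool_rot: [0.008, 0.662, 0.75, 0.002]
contact_force: [0.1, 0.1, 0.9]
gripper_width: 0.598
```

```bash
python3 - <<'E'
from h import *
goal([.525,-.337,.006],97)
E
```

```text
d [-0.367 -0.022  0.025] rot [0.026 0.017 0.005] t 2.38 pos [ 0.5155 -0.1903  0.0148] F [0.1 0.1 0.9] yaw 97.1
```

Emit:
{"method": "carry_out", "body": {"moves": [[0.6,-0.01,-0.022,0.02,0.026,0.017,0],[0.6,-0.03,-0.022,0.025,0.026,0.017,0],[0.6,-0.06,-0.022,0.025,0.026,0.017,0],[0.6,-0.09,-0.022,0.025,0.026,0.017,0],[0.6,-0.12,-0.022,0.025,0.026,0.017,0],[0.6,-0.15,-0.022,0.025,0.026,0.017,0],[0.6,-0.18,-0.022,0.025,0.026,0.017,0],[0.6,-0.21,-0.022,0.025,0.026,0.017,0]]}}

```text
time: 3.05
tool_pos: [0.5157, -0.2752, 0.0024]
tool_rot: [-0.002, 0.662, 0.75, -0.001]
contact_force: [-0.5, 0.5, -1.0]
gripper_width: 0.594
```

Emit:
{"method": "carry_out", "body": {"moves": [[0.6,-0.03,0,0,0,0,0],[0.6,-0.06,0,0,0,0,0],[0.6,-0.085,0,0,0,0,0],[0.6,-0.11,0,0,0,0,0],[0.6,-0.13,0,0,0,0,0],[0.6,-0.14,0,0,0,0,0],[0.6,-0.14,0,0,0,0,0],[0.6,-0.14,0,0,0,0,0]]}}

```text
time: 3.72
tool_pos: [0.5227, -0.3296, 0.0025]
tool_rot: [-0.002, 0.662, 0.75, -0.001]
contact_force: [0.5, -0.3, -0.9]
gripper_width: 0.602
```

```bash
cat > fl.py <<'E'
from h import *
goal([.5256,-.3416,.006],97)
for n in ["top","wrist"]:
    c=manip.camera_info(n); f=manip.grab_frame(n); cv2.imwrite(f"pics/{n}_f.png",f[:,:,::-1]); hsv=cv2.cvtColor(f,cv2.COLOR_RGB2HSV)
    m=(hsv[:,:,2]>150)&(hsv[:,:,1]<60)
    for b in blobs(m,15):
        P=ray(n,b,.026,c).mean(0)
        if np.hypot(*(P-[.531,-.386]))<.05: print(n,b.mean(0),rect(ray(n,b,.026,c)))
    H,S,V=cv2.split(hsv); y=(H>20)&(H<35)&(S>180)&(V>150)
    for b in blobs(y,15):
        P=ray(n,b,0,c)
        if np.hypot(*(P.mean(0)-[.531,-.386]))<.07: print(n,"ring",rect(P))
E
python3 fl.py
```

```text
d [-0.031  0.003 -0.009] rot [-0.008 -0.004  0.006] t 3.72 pos [ 0.5227 -0.3296  0.0025] F [ 0.5 -0.3 -0.9] yaw 97.2
top ring (array([ 485.1, -414.3]), array([ 8.9, 27.1]), 29.2)
wrist ring (array([ 523. , -334.6]), array([53.2, 13.7]), 8.0)
```

View pics/wrist_f.png

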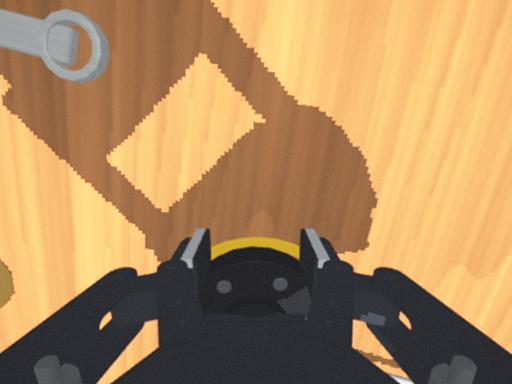

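Emit:
{"method": "carry_out", "body": {"moves": [[0.6,-0.01,0.003,-0.005,0,0,0],[0.6,-0.02,0.003,-0.005,0,0,0],[0.6,-0.03,0.003,-0.005,0,0,0],[0.6,-0.03,0.003,-0.005,0,0,0],[0.6,-0.03,0.003,-0.005,0,0,0],[0.6,0.04,0.003,-0.005,0,0,0],[0.6,0.1,0.003,-0.005,0,0,0],[0.6,0.15,0.003,-0.005,0,0,0]]}}

```text
time: 4.48
tool_pos: [0.516, -0.2686, 0.0045]
tool_rot: [-0.002, 0.662, 0.75, -0.001]
contact_force: [0.6, 0.2, -0.1]
gripper_width: 0.594
```

Emit:
{"method": "carry_out", "body": {"moves": [[0.6,0.05,0,-0.1,0,0,0],[0.6,0.1,0,-0.2,0,0,0],[0.6,0.15,0,-0.3,0,0,0],[0.6,0.2,0,-0.4,0,0,0],[0.6,0.2,0,-0.4,0,0,0],[0.6,0.2,0,-0.4,0,0,0]]}}

```text
time: 4.98
tool_pos: [0.5096, -0.1907, 0.1701]
tool_rot: [0.002, 0.661, 0.751, 0.0]
contact_force: [-0.4, -0.6, 0.7]
gripper_width: 0.6
```

```bash
python3 fl.py
```

```text
d [-0.378 -0.01   0.411] rot [0.008 0.006 0.009] t 4.98 pos [ 0.5096 -0.1907  0.1701] F [-0.4 -0.6  0.7] yaw 97.3
wrist ring (array([ 527.2, -354.5]), array([115.9,  53.3]), 7.2)
```

```bash
python3 -c "
from h import *
goal([.436,.203,.17],166.5)"
```

```text
d [ 0.999 -0.053 -0.012] rot [-0.005 -0.008 -2.42 ] t 5.08 pos [ 0.5069 -0.1906  0.1643] F [-0.6  0.3 -0.2] yaw 97.2
```

Emit:
{"method": "carry_out", "body": {"moves": [[0.7,0.8,-0.04,0,0,0,-1],[0.7,0.8,-0.04,0,0,0,-1],[0.7,0.8,-0.04,0,0,0,-1],[0.7,0.8,-0.04,0,0,0,-1],[0.7,0.8,-0.04,0,0,0,-1],[0.7,0.8,-0.04,0,0,0,-1],[0.7,0.8,-0.04,0,0,0,-1],[0.7,0.8,-0.04,0,0,0,-1]]}}

```text
time: 5.75
tool_pos: [0.449, 0.1269, 0.1623]
tool_rot: [-0.005, 0.455, 0.89, -0.001]
contact_force: [0.6, -1.0, 0.3]
gripper_width: 0.703
```

```bash
python3 - <<'E'
from h import *
exec(open('fl.py').read())
f=cv2.imread("pics/top_f.png"); cv2.imwrite("pics/fc.png",cv2.resize(f[160:250,310:430],None,fx=4,fy=4,interpolation=cv2.INTER_CUBIC))
V=cv2.cvtColor(f,cv2.COLOR_BGR2HSV)[:,:,2]; m=np.zeros_like(V); m[165:240,350:420]=V[165:240,350:420]<70
for b in blobs(m): print("fl",rect(ray("top",b,.018)),cv2.minEnclosingCircle((ray("top",b,.018)*1000).astype(np.float32)))
goal([.436,.203,.17],166.5)
E
```

```text
d [-1.064 -0.528  0.387] rot [-0.017 -0.011  1.007] t 5.75 pos [0.449  0.1269 0.1623] F [ 0.6 -1.   0.3] yaw 125.8
top [386.04545455 201.04545455] (array([ 532.5, -384.3]), array([21.4, 18.4]), 44.9)
top ring (array([ 530.9, -385.9]), array([116.6, 118. ]), 88.9)
fl (array([ 530.6, -380.9]), array([76.9, 81.1]), 0.6) ((531.5, -381.4360046386719), 41.59262466430664)
d [ 0.172  0.085 -0.019] rot [-0.008 -0.019 -1.411] t 5.85 pos [0.449  0.1275 0.1622] F [ 0.7  0.4 -1.2] yaw 126.1
```

View pics/fc.png

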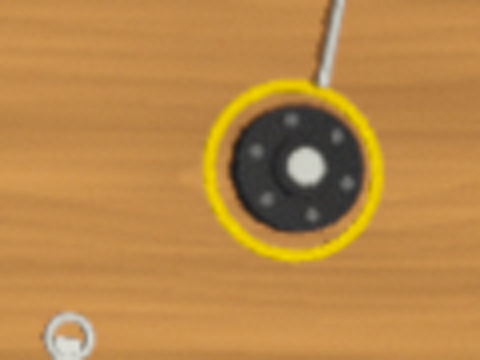

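The flange sits inside the ring, about 2–5 mm off centre. Next is the housing.

Emit:
{"method": "carry_out", "body": {"moves": [[0.7,0.17,0.08,0,0,0,-1],[0.7,0.17,0.08,0,0,0,-1],[0.7,0.17,0.08,0,0,0,-1],[0.7,0.17,0.08,0,0,0,-1],[0.7,0.17,0.08,0,0,0,-1],[0.7,0.17,0.08,0,0,0,-1],[0.7,0.17,0.08,0,0,0,-1]]}}

```text
time: 6.43
tool_pos: [0.4372, 0.1977, 0.1644]
tool_rot: [-0.003, 0.223, 0.975, -0.0]
contact_force: [-0.1, 0.3, 0.1]
gripper_width: 0.701
```

```bash
python3 - <<'E'
from h import *
goal([.436,.203,.08],166.5)
c=manip.camera_info("wrist"); f=manip.grab_frame("wrist"); cv2.imwrite("pics/w2.png",f[:,:,::-1])
H,S,V=cv2.split(cv2.cvtColor(f,cv2.COLOR_RGB2HSV))
m=(H>95)&(H<125)&(S>120)
for b in blobs(m,300): print(cv2.boundingRect(b),rect(ray("wrist",b,.044,c)),cv2.approxPolyDP(b.astype(np.int32),5,True).reshape(-1,2).tolist())
E
```

```text
d [0.007 0.011 0.211] rot [-0.002 -0.013 -0.429] t 6.43 pos [0.4372 0.1977 0.1644] F [-0.1  0.3  0.1] yaw 154.2
(232, 211, 87, 80) (array([514. , 187.9]), array([93.1, 93.9]), 70.1) [[310, 211], [285, 213], [291, 220], [277, 227], [258, 225], [260, 216], [235, 219], [240, 289], [244, 279], [249, 289], [311, 283], [305, 231], [318, 229]]
```

View pics/w2.png

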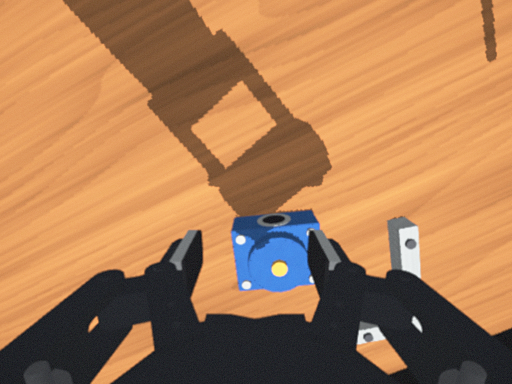

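```bash
python3 - <<'E'
from h import *
P=ray("wrist",[[234.5,219],[314,211]],0)*1000; d=P[1]-P[0]; print(P,np.hypot(*d),np.degrees(np.arctan2(d[1],d[0])))
u=d/np.hypot(*d); n=np.array([u[1],-u[0]]); print("centre",P.mean(0)+38*n)
E
```

```text
[[471.16343808 154.10284597]
 [504.2506985  246.70397626]] 98.33481648547776 70.33771026458496
centre [523.49137213 187.61734062]
```

Emit:
{"method": "carry_out", "body": {"moves": [[0.7,0,0.02,0.1,0,0,-0.43],[0.7,0,0.02,0.2,0,0,-0.43],[0.7,0,0.02,0.3,0,0,-0.43],[0.7,0,0.02,0.35,0,0,-0.43],[0.7,0,0.02,0.37,0,0,-0.43],[0.7,0,0.02,0.37,0,0,-0.43],[0.7,0,0.02,0.37,0,0,-0.43]]}}

```text
time: 7.07
tool_pos: [0.4411, 0.2062, 0.0187]
tool_rot: [-0.002, 0.116, 0.993, 0.001]
contact_force: [-0.4, 0.4, 0.7]
gripper_width: 0.699
```

```bash
python3 - <<'E'
from h import *
goal([.440,.208,.006],166.5)
f=manip.grab_frame("top"); S,V=cv2.split(cv2.cvtColor(f,cv2.COLOR_RGB2HSV))[1:]
g=cv2.cvtColor(f,cv2.COLOR_RGB2GRAY)
# bright top faces of the bars: min-area rects for each arm
m=np.zeros(g.shape,bool); m[125:195,95:195]=((S<60)&(V>130))[125:195,95:195]
for b in blobs(m): a=cv2.approxPolyDP(b.astype(np.int32),3,True).reshape(-1,2); print(a.tolist(),np.round(ray("top",a,.03)*1000).tolist())
ys,xs=np.nonzero(m); P=ray("top",np.c_[xs,ys],.03)*1000
for k,(q) in {"long":P[P[:,1]<270],"short":P[P[:,0]<665]}.items():
    if k=="short": q=q[q[:,1]>270]
    vx,vy,x0,y0=cv2.fitLine(q.astype(np.float32),cv2.DIST_HUBER,0,.01,.01).ravel(); print(k,np.degrees(np.arctan2(vy,vx)),x0,y0,len(q)*0)
    n=np.array([-vy,vx]); print("width",np.ptp(np.percentile((q-[x0,y0])@n,[2,98])))
E
```

```text
d [0.004 0.004 0.032] rot [ 0.003 -0.007  0.007] t 7.07 pos [0.4411 0.2062 0.0187] F [-0.4  0.4  0.7] yaw 166.7
[[100, 187], [108, 188], [122, 141], [184, 156], [187, 149], [116, 131]] [[560.0, 344.0], [557.0, 323.0], [679.0, 293.0], [642.0, 131.0], [660.0, 124.0], [706.0, 310.0]]
long 75.880196 667.28406 196.74713 0
width 122.06285571534163
short -14.055634 610.4586 321.09348 0
width 21.842598405582827
```

Emit:
{"method": "carry_out", "body": {"moves": [[0.7,-0.02,0,0.03,0,0,0.026],[0.7,-0.045,0,0.03,0,0,0.026],[0.7,-0.065,0,0.03,0,0,0.026],[0.7,-0.085,0,0.03,0,0,0.026],[0.7,-0.105,0,0.03,0,0,0.026],[0.7,-0.125,0,0.03,0,0,0.026],[0.7,-0.145,0,0.03,0,0,0.026],[0.7,-0.165,0,0.03,0,0,0.026]]}}

```text
time: 7.78
tool_pos: [0.5052, 0.1912, 0.0057]
tool_rot: [-0.002, 0.122, 0.993, 0.001]
contact_force: [-2.9, 0.2, 1.4]
gripper_width: 0.7
```

Emit:
{"method": "carry_out", "body": {"moves": [[0.7,-0.02,0,0,0,0,0],[0.7,-0.04,0,0,0,0,0],[0.7,-0.06,0,0,0,0,0],[0.7,-0.075,0,0,0,0,0],[0.7,-0.09,0,0,0,0,0],[0.7,-0.1,0,0,0,0,0],[0.7,-0.11,0,0,0,0,0],[0.7,-0.11,0,0,0,0,0]]}}

```text
time: 8.45
tool_pos: [0.5482, 0.1804, 0.0054]
tool_rot: [-0.001, 0.122, 0.993, 0.001]
contact_force: [-0.4, -0.8, -0.6]
gripper_width: 0.701
```

```bash
cat > ho.py <<'E'
from h import *
a=np.radians(-14.06); C=np.array([679.9,292.3]); M=np.array([[np.cos(a),np.sin(a)],[-np.sin(a),np.cos(a)]])
s=manip.state(); print("tcp in stop",M@(s["tool_pos"][:2]*1000-C),"yaw rel",np.degrees(yaw())+14.06,"F stop",np.round(M@s["contact_force"][:2],1),"z",s["tool_pos"][2],"t",s["time"],s["gripper_width"])
f=manip.grab_frame("top"); cv2.imwrite("pics/ht.png",cv2.resize(f[110:240,80:240],None,fx=4,fy=4,interpolation=cv2.INTER_CUBIC)[:,:,::-1])
H,S,V=cv2.split(cv2.cvtColor(f,cv2.COLOR_RGB2HSV))
m=np.zeros(H.shape,bool); m[110:240,80:240]=((H>95)&(H<125)&(S>120))[110:240,80:240]
for b in blobs(m): c,d,e=rect(ray("top",b,.044)); print("housing",M@(c-C),d,e-75.94)
m[110:240,80:240]=((H>12)&(H<30)&(S>130)&(V>190))[110:240,80:240]
for b in blobs(m,3):
    p=ray("top",b,.066)*1000
    if len(b)<30: print("plug?",b.mean(0),M@(p.mean(0)-C))
E
python3 ho.py
```

```text
tcp in stop [-100.53807216 -140.57039006] yaw rel 180.07863015110806 F stop [-0.2 -0.9] z 0.005401938913942795 t 8.45 0.7011145217028852
housing [ -50.6757477  -151.24198688] [79.2 70.5] 0.5600000000000023
plug? [192.76470588 182.35294118] [ -60.06328677 -213.15273861]
plug? [162.23076923 153.76923077] [ -11.08457752 -120.97697086]
```

Emit:
{"method": "carry_out", "body": {"moves": [[0.7,-0.01,0,0,0,0,0],[0.7,-0.02,0,0,0,0,0],[0.7,-0.03,0,0,0,0,0],[0.7,-0.03,0,0,0,0,0]]}}

```text
time: 8.83
tool_pos: [0.5597, 0.1775, 0.0053]
tool_rot: [-0.002, 0.122, 0.993, 0.001]
contact_force: [0.2, 0.5, -0.1]
gripper_width: 0.696
```

```bash
python3 ho.py
```

```text
tcp in stop [ -88.72692261 -140.53765122] yaw rel 180.08614783933353 F stop [0.1 0.5] z 0.005304900894339399 t 8.8333 0.6964839051626492
housing [ -37.94219606 -152.27961045] [77.2 72.5] 1.8599999999999994
```

View pics/ht.png

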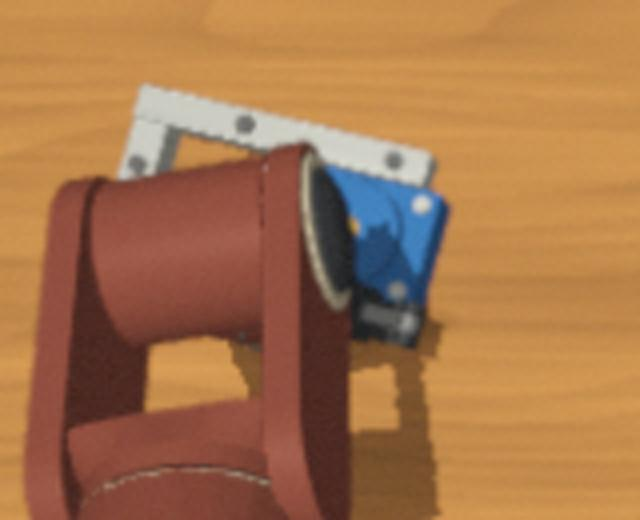

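Now the housing is square and almost at the long bar: its far edge at crop row about 165 meets the bar. I'll press slowly until the force rises.

Emit:
{"method": "carry_out", "body": {"moves": [[0.7,-0.004,0,0,0,0,0],[0.7,-0.008,0,0,0,0,0],[0.7,-0.012,0,0,0,0,0],[0.7,-0.012,0,0,0,0,0]]}}

```text
time: 9.22
tool_pos: [0.5624, 0.1768, 0.0051]
tool_rot: [-0.004, 0.121, 0.993, 0.001]
contact_force: [-5.5, 1.0, 3.7]
gripper_width: 0.7
```

Emit:
{"method": "carry_out", "body": {"moves": [[0.7,-0.005,0,0,0,0,0],[0.7,-0.01,0,0,0,0,0],[0.7,-0.01,0,0,0,0,0]]}}

```text
time: 9.47
tool_pos: [0.5624, 0.1767, 0.004]
tool_rot: [-0.008, 0.121, 0.993, 0.0]
contact_force: [-17.9, 3.9, 11.4]
gripper_width: 0.695
```

Emit:
{"method": "carry_out", "body": {"moves": [[0.7,0.03,0,0,0,0,0],[0.7,0.08,0,0,0,0,0],[0.7,0.13,0,-0.03,0,0,0],[0.7,0.15,0,-0.12,0,0,0],[0.7,0.15,0,-0.22,0,0,0],[0.4,0.15,0,-0.32,0,0,0],[0.4,0.15,0,-0.4,0,0,0],[0.4,0.15,0,-0.4,0,0,0]]}}

```text
time: 10.13
tool_pos: [0.5151, 0.1908, 0.1751]
tool_rot: [0.006, 0.122, 0.993, 0.003]
contact_force: [0.2, 0.1, 0.7]
gripper_width: 0.398
```

```bash
python3 - <<'E'
from h import *
exec(open('ho.py').read())
P=(M.T@np.array([-42,-228])+C)/1000; print(P); goal([*P,.16],75.94)
E
```

```text
tcp in stop [-135.18901454 -138.48051376] yaw rel 180.09578915475166 F stop [0.2 0.2] z 0.17514243847289196 t 10.1333 0.3981511211990803
housing [ -37.31602823 -141.6077824 ] [98.2 73.4] 0.6599999999999966
plug? [147.         191.29166667] [-109.50259273 -110.91140759]
plug? [166.33333333 165.33333333] [ -36.15692185 -138.89617178]
plug? [ 84.05 157.4 ] [-68.86035702  66.1352135 ]
[0.58376841 0.08133385]
d [-0.236 -0.222  0.029] rot [1.900e-02 1.000e-03 3.145e+00] t 10.18 pos [0.5135 0.1904 0.1714] F [0.8 0.3 0.5] yaw 166.0
```

Emit:
{"method": "carry_out", "body": {"moves": [[0.4,-0.24,-0.22,0.02,0.019,0,1],[0.4,-0.24,-0.22,0.02,0.019,0,1],[0.4,-0.24,-0.22,0.02,0.019,0,1],[0.4,-0.24,-0.22,0.02,0.019,0,1],[0.4,-0.24,-0.22,0.02,0.019,0,1]]}}

```text
time: 10.6
tool_pos: [0.5822, 0.0788, 0.1551]
tool_rot: [-0.004, 0.366, 0.931, -0.005]
contact_force: [-0.4, 0.6, -0.4]
gripper_width: 0.402
```

Emit:
{"method": "carry_out", "body": {"moves": [[0.4,0,0,0,0,0,1],[0.4,0,0,0,0,0,1],[0.4,0,0,0,0,0,1],[0.4,0,0,0,0,0,1],[0.4,0,0,0,0,0,1]]}}

```text
time: 11.02
tool_pos: [0.5807, 0.0822, 0.1558]
tool_rot: [-0.002, 0.582, 0.813, -0.005]
contact_force: [-0.3, 0.1, -0.8]
gripper_width: 0.399
```

Emit:
{"method": "carry_out", "body": {"moves": [[0.4,0,0,0,0,0,1],[0.4,0,0,0,0,0,1],[0.4,0,0,0,0,0,1],[0.4,0,0,0,0,0,1],[0.4,0,0,0,0,0,1],[0.4,0,0,0,0,0,1]]}}

```text
time: 11.52
tool_pos: [0.5811, 0.0818, 0.1564]
tool_rot: [-0.001, 0.763, 0.646, -0.006]
contact_force: [0.1, -0.8, 0.0]
gripper_width: 0.401
```

```bash
python3 - <<'E'
from h import *
goal([.5838,.0813,.008],75.94)
E
```

```text
d [0.003 0.01  0.371] rot [-0.016  0.016  0.159] t 11.52 pos [0.5811 0.0818 0.1564] F [ 0.1 -0.8  0. ] yaw 80.5
```

Emit:
{"method": "carry_out", "body": {"moves": [[0.4,0,0.01,0.1,-0.016,0.016,0.159],[0.4,0,0.01,0.2,-0.016,0.016,0.159],[0.4,0,0.01,0.28,-0.016,0.016,0.159],[0.4,0,0.01,0.34,-0.016,0.016,0.159],[0.4,0,0.01,0.37,-0.016,0.016,0.159],[0.4,0,0.01,0.37,-0.016,0.016,0.159],[0.4,0,0.01,0.37,-0.016,0.016,0.159],[0.4,0,0.01,0.37,-0.016,0.016,0.159]]}}

```text
time: 12.18
tool_pos: [0.5861, 0.0798, 0.0111]
tool_rot: [0.001, 0.79, 0.613, 0.002]
contact_force: [-0.5, 0.8, -0.2]
gripper_width: 0.399
```

```bash
python3 ho.py; python3 -c "
from h import *
goal([.5838,.0813,.008],75.94)"
```

```text
tcp in stop [ -39.3620406  -228.96271965] yaw rel 89.68240106432238 F stop [-0.7  0.7] z 0.011149090604475376 t 12.1833 0.39893867973850256
plug? [168.28 195.88] [-106.97733954 -164.45328207]
d [ 0.002 -0.007  0.009] rot [ 0.01  -0.002 -0.012] t 12.23 pos [0.5864 0.0798 0.0115] F [0.5 0.2 0.3] yaw 75.6
```

Emit:
{"method": "carry_out", "body": {"moves": [[0.4,0.02,-0.007,0.008,0.01,0,-0.012],[0.4,0.045,-0.007,0.008,0.01,0,-0.012],[0.4,0.065,-0.007,0.008,0.01,0,-0.012],[0.4,0.085,-0.007,0.008,0.01,0,-0.012],[0.4,0.105,-0.007,0.008,0.01,0,-0.012],[0.4,0.125,-0.007,0.008,0.01,0,-0.012],[0.4,0.145,-0.007,0.008,0.01,0,-0.012],[0.4,0.165,-0.007,0.008,0.01,0,-0.012]]}}

```text
time: 12.9
tool_pos: [0.598, 0.1449, 0.0055]
tool_rot: [-0.002, 0.789, 0.615, -0.002]
contact_force: [-3.0, -2.2, 1.5]
gripper_width: 0.395
```

Emit:
{"method": "carry_out", "body": {"moves": [[0.4,0.02,0,0,0,0,0],[0.4,0.04,0,0,0,0,0],[0.4,0.06,0,0,0,0,0],[0.4,0.075,0,0,0,0,0],[0.4,0.09,0,0,0,0,0],[0.4,0.1,0,0,0,0,0],[0.4,0.11,0,0,0,0,0],[0.4,0.11,0,0,0,0,0]]}}

```text
time: 13.57
tool_pos: [0.6092, 0.1879, 0.0057]
tool_rot: [-0.002, 0.789, 0.615, -0.001]
contact_force: [0.0, -0.1, -0.3]
gripper_width: 0.4
```

```bash
python3 ho.py
```

```text
tcp in stop [ -43.24386345 -118.42912312] yaw rel 89.93896897374248 F stop [ 0.  -0.1] z 0.005723923944270098 t 13.5667 0.40036462836386094
plug? [168.95833333 186.45833333] [ -84.47646674 -159.66781233]
```

About 11 mm to go to the short bar.

Emit:
{"method": "carry_out", "body": {"moves": [[0.4,0.007,0,0,0,0,0],[0.4,0.014,0,0,0,0,0],[0.4,0.02,0,0,0,0,0],[0.4,0.025,0,0,0,0,0],[0.4,0.03,0,0,0,0,0],[0.4,0.03,0,0,0,0,0]]}}

```text
time: 14.12
tool_pos: [0.6118, 0.1987, 0.0058]
tool_rot: [-0.002, 0.789, 0.615, -0.001]
contact_force: [-1.3, -3.3, 2.2]
gripper_width: 0.404
```

Emit:
{"method": "carry_out", "body": {"moves": [[0.4,0.004,0,0,0,0,0],[0.4,0.008,0,0,0,0,0],[0.4,0.008,0,0,0,0,0]]}}

```text
time: 14.37
tool_pos: [0.6118, 0.1987, 0.0058]
tool_rot: [-0.0, 0.788, 0.615, -0.004]
contact_force: [-6.1, -13.8, 6.4]
gripper_width: 0.399
```

Emit:
{"method": "carry_out", "body": {"moves": [[0.4,-0.03,0,0,0,0,0],[0.4,-0.08,0,0,0,0,0],[0.4,-0.13,0,-0.04,0,0,0],[0.4,-0.16,0,-0.12,0,0,0],[0.4,-0.2,0,-0.22,0,0,0],[0.4,-0.25,0,-0.32,0,0,0],[0.4,-0.3,0,-0.4,0,0,0],[0.4,-0.3,0,-0.4,0,0,0]]}}

```text
time: 15.03
tool_pos: [0.5888, 0.0831, 0.1757]
tool_rot: [0.003, 0.789, 0.614, 0.006]
contact_force: [-0.4, -0.1, 0.8]
gripper_width: 0.399
```

```bash
python3 ho.py
```

```text
tcp in stop [ -37.57847462 -225.06479701] yaw rel 89.78853329488612 F stop [-0.4 -0.2] z 0.17568202528418062 t 15.0333 0.398725351130115
housing [-62.61186032 -84.64664759] [27.9 40.8] -75.44
```

View pics/ht.png

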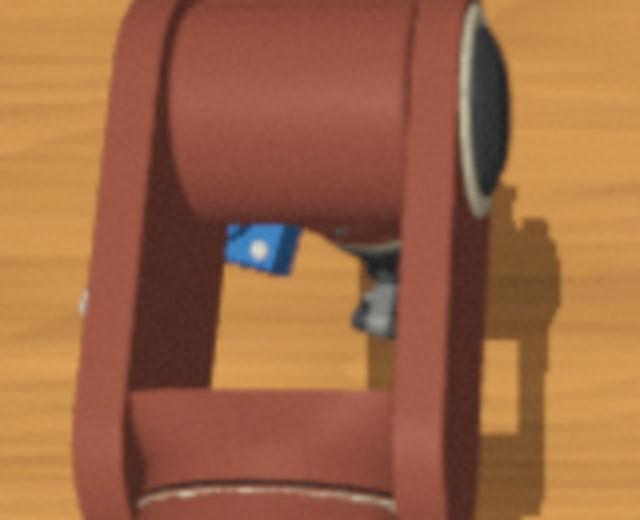

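```bash
python3 - <<'E'
from h import *
exec(open('ho.py').read())
P=(M.T@np.array([-125,-53])+C)/1000; print(P); goal([*P,.16],165.94)
E
```

```text
tcp in stop [ -39.02677815 -224.26549806] yaw rel 89.80435475529032 F stop [0.6 0.2] z 0.172256865782823 t 15.0833 0.4006329565774255
housing [-63.84862094 -85.05947098] [25.3 40.7] -75.44
[0.54576906 0.27125501]
d [ 0.427 -0.211  0.023] rot [ 8.000e-03 -2.000e-03 -3.147e+00] t 15.13 pos [0.5858 0.0849 0.1688] F [ 0.4  0.2 -0.5] yaw 75.8
```

Emit:
{"method": "carry_out", "body": {"moves": [[0.6,0.1,-0.21,0.02,0.008,0,-1],[0.6,0.2,-0.21,0.02,0.008,0,-1],[0.6,0.3,-0.21,0.02,0.008,0,-1],[0.6,0.43,-0.21,0.02,0.008,0,-1],[0.6,0.43,-0.21,0.02,0.008,0,-1],[0.6,0.43,-0.21,0.02,0.008,0,-1]]}}

```text
time: 15.63
tool_pos: [0.5428, 0.2789, 0.1556]
tool_rot: [-0.005, 0.61, 0.793, -0.002]
contact_force: [-1.5, -0.0, -0.0]
gripper_width: 0.597
```

Emit:
{"method": "carry_out", "body": {"moves": [[0.6,0,0,0,0,0,-1],[0.6,0,0,0,0,0,-1],[0.6,0,0,0,0,0,-1],[0.6,0,0,0,0,0,-1],[0.6,0,0,0,0,0,-1]]}}

```text
time: 16.05
tool_pos: [0.5431, 0.2728, 0.1556]
tool_rot: [-0.005, 0.396, 0.918, -0.002]
contact_force: [-0.7, 0.3, 0.1]
gripper_width: 0.604
```

Emit:
{"method": "carry_out", "body": {"moves": [[0.6,0,0,0,0,0,-1],[0.6,0,0,0,0,0,-1],[0.6,0,0,0,0,0,-1],[0.6,0,0,0,0,0,-1],[0.6,0,0,0,0,0,-1],[0.6,0,0,0,0,0,-1]]}}

```text
time: 16.55
tool_pos: [0.5438, 0.2725, 0.1568]
tool_rot: [-0.005, 0.16, 0.987, -0.0]
contact_force: [1.0, -0.3, -0.3]
gripper_width: 0.599
```

```bash
python3 - <<'E'
from h import *
exec(open('ho.py').read())
P=(M.T@np.array([-125,-53])+C)/1000; print(P); goal([*P,.008],165.94)
E
```

```text
tcp in stop [-127.23417939  -52.27895055] yaw rel 175.59004210717336 F stop [ 1. -0.] z 0.15679581691179417 t 16.55 0.5991852075998266
housing [-38.51734691 -52.01561291] [102.9  74.2] 0.46000000000000796
plug? [121.76923077 231.15384615] [-217.88033433  -78.64598858]
plug? [100.5        227.27272727] [-222.52272322  -25.35781706]
plug? [160.28571429 214.57142857] [-155.42035601 -158.21368234]
plug? [154.36363636 214.09090909] [-158.00278174 -143.95249097]
plug? [ 98.07142857 214.96428571] [-195.60896865  -10.78838562]
plug? [ 95.76470588 208.94117647] [-183.09170511   -0.91522938]
plug? [137.2        206.33333333] [-150.75446218  -98.07474038]
plug? [ 93.64 200.64] [-165.08750838   10.24043851]
plug? [155.27586207 195.72413793] [-114.70947358 -133.60221253]
plug? [235.5625 173.625 ] [ -13.00167708 -308.28367746]
plug? [122.05 173.85] [-84.05165424 -38.8089763 ]
plug? [161.76 169.  ] [ -47.71989104 -130.53941475]
plug? [130.66666667 156.5       ] [-37.32007309 -46.96034889]
plug? [104.73684211 147.31578947] [-31.52680252  23.0328316 ]
plug? [235.39285714 114.60714286] [ 129.79842818 -269.4220597 ]
[0.54576906 0.27125501]
d [-0.009 -0.001  0.373] rot [-0.004 -0.019 -0.153] t 16.6 pos [0.5438 0.2725 0.157 ] F [ 0.2 -0.1  0.1] yaw 161.6
```

View pics/ht.png

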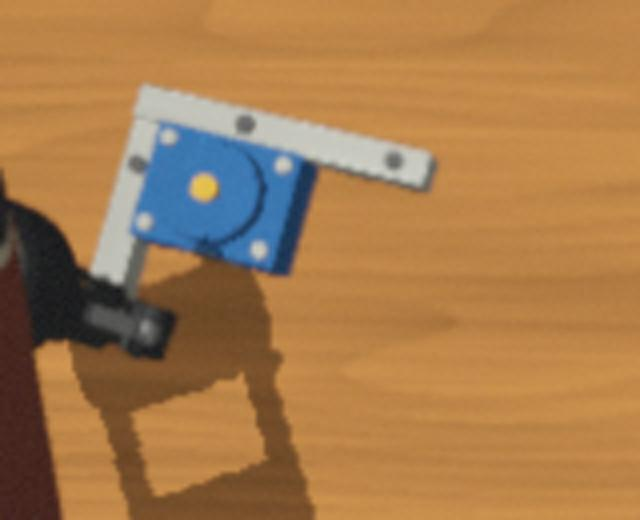

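The plug measures (-37.3, -47.0) mm in the stop frame, where home is (-38, -48), and the housing is 0.5° off square, so it is home and needs no second press. I'll draw the hand back, do a final check and hand in.

Emit:
{"method": "carry_out", "body": {"moves": [[0.6,0.1,0,-0.1,0,0,0],[0.6,0.2,0,-0.2,0,0,0],[0.6,0.2,0,-0.2,0,0,0],[0.6,0.2,0,-0.2,0,0,0]]}}

```text
time: 16.93
tool_pos: [0.4687, 0.2997, 0.2447]
tool_rot: [-0.001, 0.158, 0.987, 0.003]
contact_force: [0.5, 0.8, 0.6]
gripper_width: 0.601
```

```bash
python3 - <<'E'
from h import *
exec(open('ho.py').read().split("m[110:240,80:240]=((H>12)")[0])
a=cv2.imread("pics/top0.png")[85:320,240:412].astype(int); b=f[85:320,240:412,::-1].astype(int)
d=abs(a-b).max(2)>60
print([cv2.boundingRect(k.astype(np.int32)+[240,85]) for k in blobs(d,4)])
x=(S<60)&(V>150); x[:190]=0; x[215:]=0; x[:,:370]=0; x[:,400:]=0
print([ray("top",k,.026).mean(0) for k in blobs(x,10)])
manip.job_done()
E
```

```text
tcp in stop [-206.71322753  -44.1566671 ] yaw rel 175.84105428187414 F stop [0.2 0.9] z 0.24470025320659425 t 16.9333 0.6006657643375021
housing [-38.27475097 -52.16103371] [103.2  73.9] 0.7600000000000051
[(355, 298, 57, 22), (321, 191, 34, 33), (367, 186, 34, 32)]
[array([ 0.53235282, -0.38420319])]
the job is handed in; nothing more can be done
```

The housing is seated in the corner stop and the flange lies inside the yellow ring; I handed the job in at about 17 s. The hand-in gives no verdict, so the results below come from my own checks.

I pushed with the partly open fingers as a two-point fork: the flange into the ring, then the housing square against the long bar and along it to the short bar. Both bar contacts were felt as rising force, about 18 N and 15 N.

**Last checks, from the top camera:**
- **Housing:** its plug was at (-37.3, -47.0) mm in the stop frame, where home is (-38, -48), and it was 0.5–0.8° from square. The blue outline put its centre at y ≈ -52 mm, but that outline includes the visible side face, so I trusted the plug and the felt contact. I skipped a final press on the long bar.
- **Flange:** its steel centre was about 2 mm from the ring's centre. An earlier measurement from its dark outline gave about 5 mm; the limit is 10 mm.
- **Bystanders:** comparing images before and after showed changes only where the flange had been, where it is now, and in the arm's shadow.
- **Hand:** clear, at 0.24 m height.

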